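# Tip the scaled brass caps out of a fittings organiser into the wash tub

## Task

The two brass end caps in the fittings organiser need washing. Carry the organiser by its orange handle to the blue tub, rest the caps' spout lightly on the tub's rim and, with it resting there, tilt the organiser towards that corner until both caps have slid into the tub while every other fitting stays in its own compartment. Then set it gently and flat back on the middle of its round mat and let go; do not touch the fittings with the gripper, and leave the tub and the other things on the bench where they are.

Things in the scene. Friction and masses are not known exactly. Their poses are not given: they have to be found in the camera images.
- organiser: Loose grey plastic organiser, 200 x 200 mm, about 0.4 kg, eight fittings in it. Origin: centre of its underside; z up; x along its handle. Floor 3 mm; outer walls and two crossing dividers through the middle 36 mm high, 2.5 mm thick: four open compartments, each with a spout at its corner. Brass caps are in the +x +y one, black nuts -x +y, white sockets -x -y, blue elbows +x -y. Any yaw.
- handle (a point): Centre of the organiser's orange handle bar, 108 mm above its underside, straight over its middle. The bar runs along the organiser's x axis, 146 mm long, 18 mm wide (y), 20 mm high, on two posts at x = +-62 mm; 60 mm of free space below it down to the dividers. Same axes as the organiser. In a light grip the organiser can pivot on the bar.
- cap_spout (a point): Middle of the lip of the caps' spout, on its floor: 136 mm from the organiser's middle along its +x +y diagonal, 8.5 mm above the underside; same axes. All four spouts are alike: 72 mm wide between 28 mm high cheeks, the floor rising 10 degrees outward from 105 to 136 mm from the middle (3 mm thick). Tilted straight towards it, only this compartment empties.
- tub: Loose blue plastic wash tub, empty and open on top, 300 (x) x 220 (y) x 90 mm outside, walls 4 mm; a flat rim 11 mm wide runs round the outside of the walls, its top 90 mm above the bench (318 x 238 mm over the rim). 0.9 kg; it slides if pushed sideways. Origin: centre of its underside on the bench.
- mat: Fixed round black rubber mat, 300 mm diameter, 4 mm thick, on which the organiser stands. Origin: centre of its underside on the bench.
- seedling: Bystander, loose: seedling in a white pot, 76 mm diameter, about 140 mm high with leaves. Origin: centre of its underside.
- nutrient: Bystander: white nutrient bottle with green cap, 60 mm diameter, 150 mm high. Origin: centre of its underside.
- spanner: Bystander, loose: steel spanner 170 mm long lying on the bench. Origin: near its middle, on its underside; x along it.
- cap1: Loose brass end cap, 34 mm diameter, 26 mm high, 50 to 100 g, one of two to be washed. Slides over the spout's ramp at a tilt of 24 to 35 degrees (hidden friction, differs each run). Origin: centre of its underside.
- cap2: Loose brass end cap, 34 mm diameter, 26 mm high, 50 to 100 g, one of two to be washed. Slides over the spout's ramp at a tilt of 24 to 35 degrees (hidden friction, differs each run). Origin: centre of its underside.
- nut1: Loose black plastic nut, 37 mm diameter, 18 mm high; stays. Origin: centre of its underside.
- nut2: Loose black plastic nut, 37 mm diameter, 18 mm high; stays. Origin: centre of its underside.
- socket1: Loose white plastic pipe socket, 33 mm diameter, 36 mm high; stays. Origin: centre of its underside.
- socket2: Loose white plastic pipe socket, 33 mm diameter, 36 mm high; stays. Origin: centre of its underside.
- elbow1: Loose blue plastic pipe elbow, lying, 42 x 42 x 25 mm; stays. Origin: under its middle, level with its underside.
- elbow2: Loose blue plastic pipe elbow, lying, 42 x 42 x 25 mm; stays. Origin: under its middle, level with its underside.
Things that resemble listed ones, but are neither listed nor needed, are in the scene too. Leave any pink look-alike of the cap2 alone.

How it is judged (in metres and radians):
On the way, in this order (a step that is already met when the one before it is completed fails the run):
1. the organiser is lifted level, at least 50 mm clear of the mat (height (world z) of organiser above 0.054 m and angle between organiser's own z axis and vertical below 0.2 rad), for 0.2 s.
2. the organiser rests on the tub (0.3 N or more) with the lip of the caps' spout inside the rim, tilted 11 degrees or more (angle between organiser's own z axis and vertical above 0.2 rad and contact force between organiser and tub above 0.3 N and x of cap_spout in the frame of tub between -0.15 and 0.15 m and y of cap_spout in the frame of tub between -0.11 and 0.11 m and z of cap_spout in the frame of tub between 0.04 and 0.15 m), for 0.1 s.
3. both caps lie in the tub while the organiser still rests on it (0.3 N or more) (x of cap1 in the frame of tub between -0.15 and 0.15 m and y of cap1 in the frame of tub between -0.11 and 0.11 m and z of cap1 in the frame of tub between -0.005 and 0.07 m and x of cap2 in the frame of tub between -0.15 and 0.15 m and y of cap2 in the frame of tub between -0.11 and 0.11 m and z of cap2 in the frame of tub between -0.005 and 0.07 m and contact force between organiser and tub above 0.3 N), for 0.1 s.
At the end, for the whole second after the job is handed in: Both brass caps lie inside the tub; the nuts, sockets and elbows are each in their own compartment; the organiser stands flat (within 0.04 rad), at rest and released on the mat, its middle within 30 mm of the mat's middle (x of cap1 in the frame of tub between -0.15 and 0.15 m and y of cap1 in the frame of tub between -0.11 and 0.11 m and z of cap1 in the frame of tub between -0.005 and 0.07 m and x of cap2 in the frame of tub between -0.15 and 0.15 m and y of cap2 in the frame of tub between -0.11 and 0.11 m and z of cap2 in the frame of tub between -0.005 and 0.07 m and linear speed of organiser below 0.01 m/s and angle between organiser's own z axis and vertical below 0.04 rad and horizontal distance between organiser and mat below 0.03 m and height (world z) of organiser between 0.001 and 0.008 m and contact force between the fingers and organiser below 0.1 N and x of nut1 in the frame of organiser between -0.1 and -0.004 m and y of nut1 in the frame of organiser between 0.004 and 0.1 m and z of nut1 in the frame of organiser between -0.002 and 0.04 m and x of nut2 in the frame of organiser between -0.1 and -0.004 m and y of nut2 in the frame of organiser between 0.004 and 0.1 m and z of nut2 in the frame of organiser between -0.002 and 0.04 m and x of socket1 in the frame of organiser between -0.1 and -0.004 m and y of socket1 in the frame of organiser between -0.1 and -0.004 m and z of socket1 in the frame of organiser between -0.002 and 0.04 m and x of socket2 in the frame of organiser between -0.1 and -0.004 m and y of socket2 in the frame of organiser between -0.1 and -0.004 m and z of socket2 in the frame of organiser between -0.002 and 0.04 m and x of elbow1 in the frame of organiser between 0.004 and 0.1 m and y of elbow1 in the frame of organiser between -0.1 and -0.004 m and z of elbow1 in the frame of organiser between -0.002 and 0.04 m and x of elbow2 in the frame of organiser between 0.004 and 0.1 m and y of elbow2 in the frame of organiser between -0.1 and -0.004 m and z of elbow2 in the frame of organiser between -0.002 and 0.04 m); the robot touches nothing.
It fails at once if another fitting leaves its compartment (not ((x of nut1 in the frame of organiser between -0.1 and -0.004 m and y of nut1 in the frame of organiser between 0.004 and 0.1 m and z of nut1 in the frame of organiser between -0.002 and 0.04 m) and (x of nut2 in the frame of organiser between -0.1 and -0.004 m and y of nut2 in the frame of organiser between 0.004 and 0.1 m and z of nut2 in the frame of organiser between -0.002 and 0.04 m) and (x of socket1 in the frame of organiser between -0.1 and -0.004 m and y of socket1 in the frame of organiser between -0.1 and -0.004 m and z of socket1 in the frame of organiser between -0.002 and 0.04 m) and (x of socket2 in the frame of organiser between -0.1 and -0.004 m and y of socket2 in the frame of organiser between -0.1 and -0.004 m and z of socket2 in the frame of organiser between -0.002 and 0.04 m) and (x of elbow1 in the frame of organiser between 0.004 and 0.1 m and y of elbow1 in the frame of organiser between -0.1 and -0.004 m and z of elbow1 in the frame of organiser between -0.002 and 0.04 m) and (x of elbow2 in the frame of organiser between 0.004 and 0.1 m and y of elbow2 in the frame of organiser between -0.1 and -0.004 m and z of elbow2 in the frame of organiser between -0.002 and 0.04 m))).
It fails at once if the gripper touches a fitting (contact force between the fingers and cap1 above 0.5 N or contact force between the fingers and cap2 above 0.5 N or contact force between the fingers and nut1 above 0.5 N or contact force between the fingers and nut2 above 0.5 N or contact force between the fingers and socket1 above 0.5 N or contact force between the fingers and socket2 above 0.5 N or contact force between the fingers and elbow1 above 0.5 N or contact force between the fingers and elbow2 above 0.5 N).
It fails at once if the organiser is set down hard on the mat (over 30 N, once the caps are out) (x of cap1 in the frame of tub between -0.15 and 0.15 m and y of cap1 in the frame of tub between -0.11 and 0.11 m and z of cap1 in the frame of tub between -0.005 and 0.07 m and x of cap2 in the frame of tub between -0.15 and 0.15 m and y of cap2 in the frame of tub between -0.11 and 0.11 m and z of cap2 in the frame of tub between -0.005 and 0.07 m and contact force between organiser and mat above 30 N).
It fails at once if the organiser leans hard on the tub (over 25 N) (contact force between organiser and tub above 25 N).
It fails at once if the tub is pushed more than 25 mm, or a bystander more than 15 mm (distance of tub from where it was at the start of the episode above 0.025 m or distance of any of seedling, nutrient, spanner from where it was at the start of the episode above 0.015 m).
It also fails if it takes over 72 s, if anything falls off the work surface, if the arm or the gripper's body presses on something with over 40 N, if the wrist force passes 120 N, or if a joint passes its speed limit or range.

## Robot

A 7-joint arm with a two-finger parallel gripper is mounted at the origin on the work surface. World frame = base frame: x ahead of the robot, y to its left, z up, the work surface at z = 0. Lengths are in mm, angles in rad, forces in N, time in s.
With the tool pointing down it reaches from about 400 to 875 mm from the base axis. Payload 4.4 kg.
Tool frame: the origin (TCP) lies at the very end of the fingers, on their centre line; the grasp point (between the pads) lies 19 mm behind it; z points along the fingers, y is the direction in which the jaws open and shut (so a half turn about z gives the same grasp; the last joint's range is limited). The gripper opens to 85 mm and grips with 20 to 120 N. Pads are 22 mm wide; open, the fingers measure 114 mm over their backs; the gripper's body (76 mm by 85 mm) begins 54 mm behind the grasp point. The pads swing forward as they close: fully open they stand 13 mm farther back than shut.
Start: joints at [1.251, 0.628, 0.038, 1.517, -0.027, 0.996, -0.02], TCP at [163.232, -629.184, 231.313] pointing down, gripper open.
Joint ranges: [-3.06, 3.06], [-0.37, 2.12], [-1.25, 1.32], [0.18, 2.47], [-1.1, 4.24], [0.23, 1.98], [-2.94, 2.94]. Speed limits (rad/s): [2.57, 2.57, 3.14, 3.14, 3.14, 3.14, 3.14].

## Interface

Orientations are given as [roll, pitch, yaw] about the fixed x, y, z axes, in that order (R = Rz(yaw) Ry(pitch) Rx(roll)).
In Python, from cell import ctrl gives the robot as it stands.
- The arm moves only by the shell command python3 -m crank 'ROWS' [OPENING]. ROWS is JSON, a list that holds one entry, the list of rows, each a list of 6 numbers: the shift along the tool's x, y, z in units of 30 mm (1.0 is 30 mm), then the turn, a rotation vector about the tool's x, y, z in units of 6 degrees (1.0 is 6 degrees). In form: [[[tx, ty, tz, rx, ry, rz], ...]]. A call has 1 to 12 rows; each row shifts and turns the pose as measured when the row begins, along the tool's axes as they then stand; what a row does not reach is not made up. A row lasts 1/12 s, in which the tool goes at most 41.7 mm and 7.16 degrees, less where a joint would pass 70% of its speed; a pose out of reach is approached as far as the arm can. A call is refused whole if a number of a shift passes 1 or a number of a turn 1, either way. A call with a gripper value outside its range is refused whole. OPENING is the gripper command: -1 is fully open, 1 is shut, values between are in proportion, set as the call begins (- or left out, the last holds). The fingers move at their own pace and stop on an object; the grip force is fixed at half the most. Time passes only in rows, so rows that do not move let the fingers close. It gives the time, the measured TCP pose, the force and the opening at its end, in the units of the state.
- ctrl.read_state(): the state, without advancing time (a new reading comes with each control period).
- ctrl.get_image(name): name is "side" or "top"; returns a dict with "color" (480x640x3 uint8, red, green, blue), "depth" (480x640 float32, mm along the optical axis (not along the pixel's ray), 0 where there is no reading), "camera_matrix" (3x3 intrinsics, pixels), "R" (3x3) and "t" (3): a world point X has camera coordinates R X + t. Camera axes: x right, y down, z forward; pixel columns grow to the right and rows downward; lengths in mm; the calibration is good to about 2 mm. A picture is of the moment at which its call begins.
- ctrl.finish_job(): hands the job in, once; it reports no verdict.
Trained networks look in a picture, given as the dict that the camera call returned (one of the last four; its "shot" number tells which), for a name from the list of things; names that differ only in an ending like _2 or _b are one class to them, and where a whole thing is asked for, a point or a joint stands for the part that bears it (a point fixed in the world has none). Each returns a list of dicts, best first, with "conf" (0 to 1); they miss things now and then, are a little off and sometimes report something else, mostly with a low value. They report only what shows in the picture. A call takes as long as a camera call. They do not tell look-alikes from the thing itself.
- ctrl.search_frame(query, picture): "extent" ([centre column, centre row, width, height] in pixels, round what is visible of it).
The state is a dict: "clock": time; "qpos": joint angles; "qd": joint speeds; "tau": joint torques, N m; "eef_pos": TCP position; "tool_rot": TCP orientation; "force": force on the tool from outside, world axes, zero at the start; "torque": the same for the moment, N m; "width": finger opening in mm.
Only numpy, scipy, OpenCV 4.12 (cv2) and the standard library are available. Lean on these libraries where they do the work, as an engineer would, in place of code of your own. Each camera call takes 0.05 s, during which the arm holds its last target. There are 200 camera calls.

## Working session

There is one attempt and no reset: what is moved stays moved. The work goes in short steps, Python scripts to look and compute and a shell command to move; the robot and the scene stay as the last step left them, time stands still between calls to the robot, and variables do not carry over. Pictures are saved under pics/ and viewed, about 8 in all and at most 12, crops included, and the job is handed in when it is done.

```bash
mkdir -p pics; ls; cat > h.py <<'E'
import numpy as np, cv2
from cell import ctrl
def world(p,u,v,z=None):
    K=p["camera_matrix"];R=np.array(p["R"]);t=np.array(p["t"])
    r=np.linalg.inv(K)@np.array([u,v,1.0])
    if z is None:
        d=p["depth"][int(v)][int(u)]; return R.T@(r*d-t)
    o=-R.T@t; w=R.T@r; return o+w*(z-o[2])/w[2]
def cloud(p):
    K=np.array(p["camera_matrix"]);R=np.array(p["R"]);t=np.array(p["t"])
    v,u=np.mgrid[:480,:640]; d=p["depth"]
    c=np.stack([(u-K[0,2])/K[0,0]*d,(v-K[1,2])/K[1,1]*d,d],-1)
    return (c-t)@R
def save(p,n,crop=None,s=1):
    c=p["color"]
    if crop: c=c[crop[1]:crop[3],crop[0]:crop[2]]
    cv2.imwrite("pics/"+n,cv2.resize(c[...,::-1],None,fx=s,fy=s))
E
python3 - <<'E'
from h import *
print(ctrl.read_state())
for n in("top","side"):
    p=ctrl.get_image(n); save(p,n+"0.png")
    if n=="top":
        C=cloud(p); np.set_printoptions(suppress=True,precision=1)
    for q in["organiser","handle","tub","mat","seedling","nutrient","spanner","cap1"]:
        for r in ctrl.search_frame(q,p)[:3]:
            e=r["extent"]; print(n,q,round(r["conf"],2),np.round(e),C[int(e[1]),int(e[0])] if n=="top" else "")
E
```

```text
pics
{'clock': 0.0, 'qpos': array([ 1.25117336,  0.629368  ,  0.03843462,  1.51838414, -0.02698961,
        0.99630377, -0.019995  ]), 'qd': array([ 1.33727880e-04,  9.99025292e-04,  2.80583336e-04,  3.96946570e-05,
        1.11825987e-03, -9.75075151e-04,  5.42333231e-04]), 'tau': array([ 1.36746810e-03, -5.63400042e+01,  1.22584954e+00, -1.93449855e+01,
        1.07720160e-02,  1.04493127e-02, -2.26574650e-05]), 'eef_pos': array([ 163.08731101, -628.5481114 ,  230.36963242]), 'tool_rot': array([-3.13964752e+00,  3.16477451e-05,  2.53839219e-01]), 'force': array([-0.08796723,  0.55017721,  0.63760554]), 'torque': array([ 0.00126217, -0.01482285, -0.03291927]), 'width': 85.36100011950886}
top organiser 0.83 [217. 307. 136. 136.] [483.9 203.4  29.3]
top handle 0.95 [217. 308. 137. 136.] [480.5 206.3  25.8]
top handle 0.17 [240. 282.  23.  18.] [530.3 153.1  26.3]
top tub 0.9 [444. 295. 149. 175.] [ 459.8 -264.7    2.1]
top tub 0.59 [255. 303.  25.  18.] [484.4 128.5  23.6]
top mat 0.81 [223. 313. 143. 142.] [473.1 196.    4.8]
top mat 0.4 [241. 282.  26.  20.] [529.9 151.   27.2]
top nutrient 0.94 [318. 166.  30.  42.] [728.9 -30.5 113.3]
top nutrient 0.74 [244. 331.  20.  18.] [427.1 153.6  41. ]
top spanner 0.65 [404. 169.  16.  70.] [ 738.7 -217.7    9. ]
top cap1 0.68 [206. 275.  11.  16.] [551.5 220.6  32. ]
top cap1 0.55 [254. 193.  12.  22.] [717.  107.8  27.4]
top cap1 0.48 [193. 284.  21.  18.] [536.3 250.7  30.6]
side organiser 0.61 [377. 360. 180. 153.] 
side handle 0.73 [377. 361. 187. 151.] 
side tub 0.87 [396. 208. 152.  85.] 
side mat 0.6 [378. 373. 191. 132.] 
side mat 0.6 [195. 325.  69.  92.] 
side seedling 0.67 [195. 323.  71.  91.] 
side seedling 0.43 [428. 348.  16.  28.] 
side nutrient 0.64 [247. 235.  33.  74.] 
side cap1 0.87 [244. 309.  21.  21.] 
side cap1 0.58 [340. 369.  24.  24.] 
side cap1 0.55 [330. 348.  19.  28.]
```

View pics/top0.png

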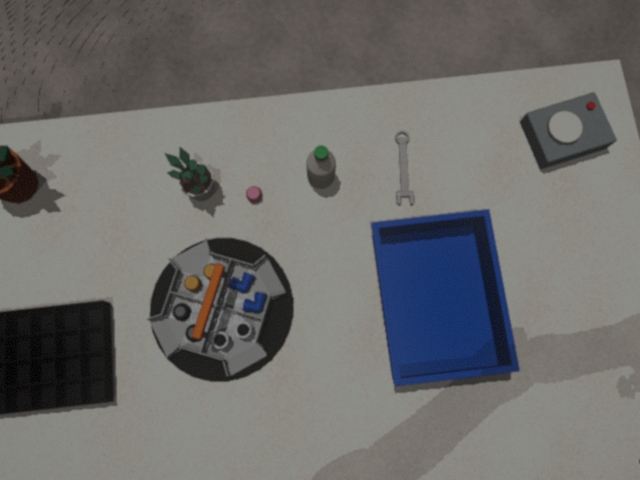

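View pics/side0.png

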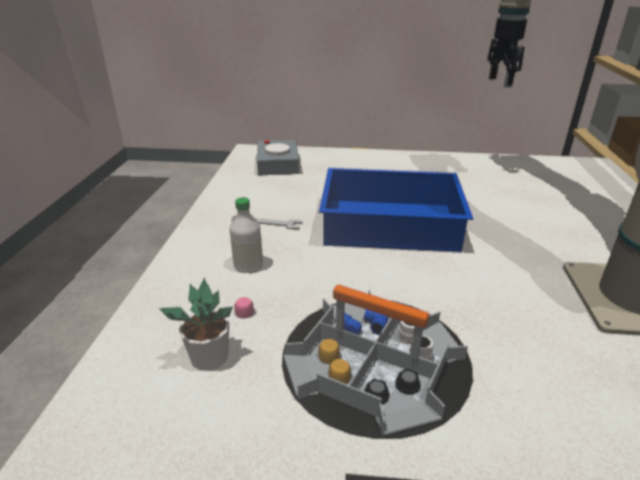

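Top: organiser centre about (216,305), with the handle from (218,268) to (198,337) and the caps at (192,284) and (211,270), so +x points up the image. The tub's rim spans about (373,215) to (518,385). The pink look-alike is at (254,193). Next I'll measure these.

```bash
cat > m.py <<'E'
from h import *
np.set_printoptions(suppress=True,precision=1)
def handle(p):
    C=cloud(p); hsv=cv2.cvtColor(p["color"],cv2.COLOR_RGB2HSV)
    m=(hsv[...,0]>5)&(hsv[...,0]<14)&(hsv[...,1]>190)&(hsv[...,2]>110)&(p["depth"]>0)&(C[...,2]>75)
    P=C[m]; c=np.median(P,0); P=P[np.linalg.norm(P-c,axis=1)<95]
    return P
def tub(p):
    C=cloud(p); hsv=cv2.cvtColor(p["color"],cv2.COLOR_RGB2HSV)
    m=(abs(hsv[...,0].astype(int)-113)<12)&(hsv[...,1]>150)&(C[...,2]>82)&(C[...,2]<97)&(C[...,1]<0)
    return cv2.minAreaRect(C[m][:,:2].astype(np.float32)),m.sum()
def delta(pos,rpy_deg):
    from scipy.spatial.transform import Rotation as R
    s=ctrl.read_state(); r=R.from_euler('xyz',s["tool_rot"]); g=R.from_euler('xyz',rpy_deg,degrees=True)
    print("tool shift(30mm)",r.inv().apply(np.array(pos)-s["eef_pos"])/30,"turn(6deg)",(r.inv()*g).as_rotvec(degrees=True)/6)
E
python3 - <<'E'
from m import *
p=ctrl.get_image("top")
P=handle(p); r=cv2.minAreaRect(P[:,:2].astype(np.float32)); print(len(P),"handle",r,np.percentile(P[:,2],[10,50,90]))
w,v=np.linalg.eigh(np.cov(P[:,:2].T)); d=v[:,1]; d*=np.sign(d[0]); print("yaw",np.degrees(np.arctan2(d[1],d[0])),P.mean(0))
print("tub",tub(p))
C=cloud(p); g=p["color"].max(-1)
m=(g<45)&(abs(C[...,2]-4)<8)&(np.hypot(C[...,0]-475,C[...,1]-200)<190)
print("mat",cv2.minEnclosingCircle(C[m][:,:2].astype(np.float32)),m.sum())
x,y,w_,h_=None,None,None,None
for e in((217,307),(223,313)): print(world(p,*e,z=4))
for n,(u,v) in dict(seed=(195,185),nutr=(320,160),span=(404,170)).items(): print(n,C[v,u])
E
```

```text
471 handle ((484.87384033203125, 205.56002807617188), (14.864347457885742, 140.38009643554688), 68.02677154541016) [119.7 122.5 124.8]
yaw -22.171261597620717 [483.8 205.2 122.4]
tub (((450.5070495605469, -241.063232421875), (315.2711181640625, 235.57345581054688), 0.4751841127872467), np.int64(3310))
mat ((482.8581237792969, 198.98782348632812), 147.39527893066406) 4359
[484.9 207.8   4. ]
[471.1 196.3   4. ]
seed [722.1 218.2  97.8]
nutr [731.6 -34.7 138.4]
span [ 735.9 -219.3   10. ]
```

```bash
python3 -m crank '[[[1,-0.65,0,0,0,0],[1,-0.65,0,0,0,0],[1,-0.65,0,0,0,0],[1,-0.65,0,0,0,0],[1,-0.65,0,0,0,0],[1,-0.65,0,0,0,0],[1,-0.65,0,0,0,0],[1,-0.65,0,0,0,0],[1,-0.65,0,0,0,0],[1,-0.65,0,0,0,0],[1,-0.65,0,0,0,0],[1,-0.65,0,0,0,0]]]' -1; python3 -c "
from m import *
delta([485,205.5,200],[180,0,158])"
```

```text
clock: 1.95
eef_pos: [457.8, -311.0, 229.1]
tool_rot: [3.132, 0.005, 0.233]
force: [0.5, -0.4, -0.3]
width: 85.8
tool shift(30mm) [  4.9 -16.6   0.8] turn(6deg) [ -0.    0.1 -24.1]
```

```bash
python3 -m crank '[[[0.3,-1,0,0,0,0],[0.3,-1,0,0,0,0],[0.3,-1,0,0,0,0],[0.3,-1,0,0,0,0],[0.3,-1,0,0,0,0],[0.3,-1,0,0,0,0],[0.3,-1,0,0,0,0],[0.3,-1,0,0,0,0],[0.3,-1,0,0,0,0],[0.3,-1,0,0,0,0],[0.3,-1,0,0,0,0],[0.3,-1,0,0,0,0]]]' -1; python3 -m crank '[[[0.3,-1,0,0,0,0],[0.3,-1,0,0,0,0],[0.3,-1,0,0,0,0],[0.3,-1,0,0,0,0],[0.3,-1,0,0,0,0],[0.3,-0.7,0,0,0,0],[0,0,0,0,0,-1],[0,0,0,0,0,-1],[0,0,0,0,0,-1],[0,0,0,0,0,-1],[0,0,0,0,0,-1],[0,0,0,0,0,-1]]]' -1;  python3 -m crank '[[[0,0,0,0,0,-1],[0,0,0,0,0,-1],[0,0,0,0,0,-1],[0,0,0,0,0,-1],[0,0,0,0,0,-1],[0,0,0,0,0,-1],[0,0,0,0,0,-1],[0,0,0,0,0,-1],[0,0,0,0,0,-1],[0,0,0,0,0,-1],[0,0,0,0,0,-1],[0,0,0,0,0,-1]]]' -1;python3 -c "
from m import *
delta([485,205.5,200],[180,0,158])"
```

```text
clock: 2.95
eef_pos: [486.4, 83.3, 227.2]
tool_rot: [3.128, -0.007, 0.237]
force: [0.3, -0.3, -0.2]
width: 85.8
clock: 3.95
eef_pos: [496.6, 286.3, 226.7]
tool_rot: [3.127, -0.007, 0.91]
force: [0.9, 0.3, 0.4]
width: 85.8
clock: 4.95
eef_pos: [498.2, 285.5, 228.1]
tool_rot: [3.128, 0.014, 2.229]
force: [-0.3, 0.9, 0.6]
width: 85.5
tool shift(30mm) [-1.8 -2.   0.9] turn(6deg) [ 0.1  0.2 -5. ]
```

```bash
python3 -m crank '[[[-0.6,-0.7,0.1,0,0,-1],[-0.6,-0.7,0.1,0,0,-1],[-0.6,-0.6,0.1,0,0,-1],[0,0,0,0,0,-1],[0,0,0,0,0,-1],[0,0,0,0,0,0],[0,0,0,0,0,0]]]' -1;python3 -c "
from m import *
delta([485,205.5,93],[180,0,158])
p=ctrl.get_image('side'); save(p,'s1.png')"
```

```text
clock: 5.53
eef_pos: [493.2, 201.8, 218.8]
tool_rot: [3.137, 0.02, 2.779]
force: [0.2, -0.4, -0.6]
width: 85.5
tool shift(30mm) [ 0.4 -0.   4.2] turn(6deg) [0.  0.2 0.2]
```

```bash
python3 -m crank '[[[0.2,0,0.6,0,0.1,0.2],[0.2,0,0.6,0,0.1,0],[0,0,0.6,0,0,0],[0,0,0.6,0,0,0],[0,0,0.6,0,0,0],[0,0,0.5,0,0,0],[0,0,0.3,0,0,0],[0,0,0,0,0,0],[0,0,0,0,0,0]]]' -1;python3 -c "
from m import *
delta([485,205.5,93],[180,0,158])
p=ctrl.get_image('side'); save(p,'s2.png',(200,180,560,450),2)"
```

```text
clock: 6.33
eef_pos: [485.2, 213.3, 102.6]
tool_rot: [3.13, 0.005, 2.742]
force: [-0.0, -0.7, 0.3]
width: 85.3
tool shift(30mm) [-0.1 -0.2  0.3] turn(6deg) [ 0.1  0.  -0.1]
```

View pics/s2.png

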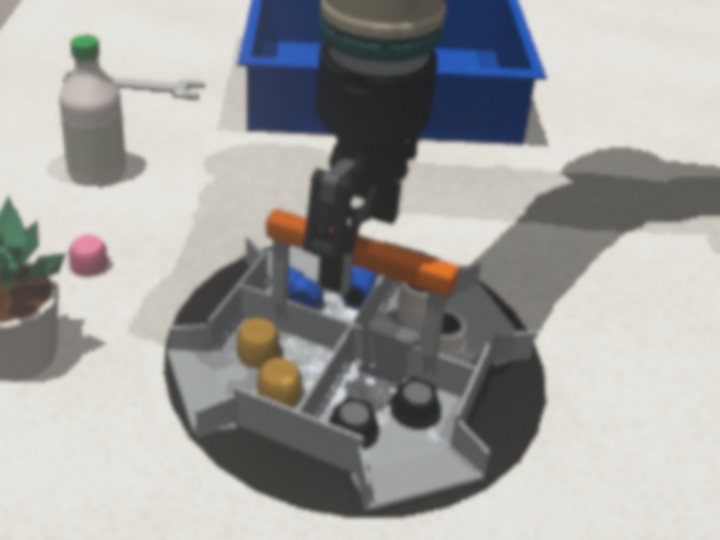

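The open fingers straddle the bar near its middle, at (335,230) in the crop. I'll centre them, go down and close.

```bash
python3 -m crank '[[[-0.1,-0.2,0.35,0.1,0,-0.1],[0,0,0,0,0,0],[0,0,0,0,0,0]]]' -1; python3 -m crank '[[[0,0,0,0,0,0],[0,0,0,0,0,0],[0,0,0,0,0,0],[0,0,0,0,0,0],[0,0,0,0,0,0],[0,0,0,0,0,0],[0,0,0,0,0,0],[0,0,0,0,0,0],[0,0,0,0,0,0],[0,0,0,0,0,0]]]' 1;python3 -c "
from m import *
delta([485,205.5,93],[180,0,158])"
```

```text
clock: 6.63
eef_pos: [487.4, 207.1, 93.5]
tool_rot: [3.138, 0.008, 2.753]
force: [-0.4, 1.1, -0.2]
width: 85.3
clock: 7.47
eef_pos: [488.4, 206.6, 94.9]
tool_rot: [3.137, 0.01, 2.751]
force: [0.3, 0.1, 0.0]
width: 17.0
tool shift(30mm) [ 0.1 -0.1  0.1] turn(6deg) [ 0.   0.1 -0.1]
```

```bash
python3 -m crank '[[[0,0,-0.2,0,0,0],[0,0,-0.4,0,0,0],[0,0,-0.5,0,0,0],[0,0,-0.5,0,0,0],[0,0,-0.5,0,0,0],[0,0,-0.5,0,0,0],[0,0,-0.5,0,0,0],[0,0,-0.5,0,0,0],[0,0,-0.5,0,0,0],[0,0,-0.5,0,0,0],[0,0,-0.4,0,0,0],[0,0,-0.2,0,0,0]]]' 1; python3 -m crank '[[[0,0,0,0,0,0],[0,0,0,0,0,0],[0,0,0,0,0,0]]]' 1; python3 -c "
from m import *
print(ctrl.read_state()['force'],ctrl.read_state()['torque'])
delta([450,-10,245],[180,0,45])
p=ctrl.get_image('side'); save(p,'s3.png',(180,130,580,430),1.6)"
```

```text
clock: 8.47
eef_pos: [475.8, 199.8, 248.9]
tool_rot: [-3.122, -0.014, 2.753]
force: [0.9, -0.5, -6.8]
width: 16.9
clock: 8.72
eef_pos: [474.8, 199.0, 248.3]
tool_rot: [-3.121, -0.014, 2.753]
force: [-0.5, -0.4, -6.3]
width: 17.0
[-0.5 -0.4 -6.3] [0. 0. 0.]
tool shift(30mm) [-1.9 -6.8  0.2] turn(6deg) [-0.3  0.1 18.8]
```

View pics/s3.png

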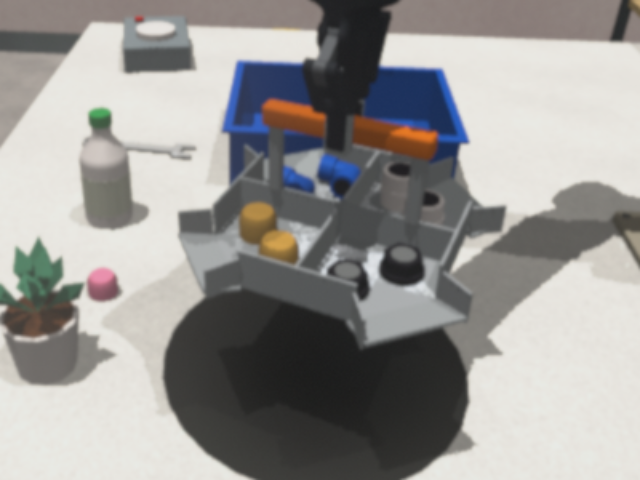

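Lifted level: the caps are at (258,222) and (278,247) in the crop, and every fitting is in its place. Now I'll turn the spout towards the tub.

```bash
python3 -m crank '[[[0,0,0,0,0,0.3],[0,0,0,-0.1,0,0.6],[0,0,0,-0.1,0,0.8],[0,0,0,-0.1,0,0.9],[0,0,0,0,0,0.9],[0,0,0,0,0,0.9],[0,0,0,0,0,0.9],[0,0,0,0,0,0.9],[0,0,0,0,0,0.9],[0,0,0,0,0,0.9],[0,0,0,0,0,0.9],[0,0,0,0,0,0.9]]]' 1; python3 -m crank '[[[0,0,0,0,0,0.9],[0,0,0,0,0,0.9],[0,0,0,0,0,0.9],[0,0,0,0,0,0.9],[0,0,0,0,0,0.9],[0,0,0,0,0,0.9],[0,0,0,0,0,0.9],[0,0,0,0,0,0.9],[0,0,0,0,0,0.7],[0,0,0,0,0,0.4],[0,0,0,0,0,0],[0,0,0,0,0,0]]]' 1; python3 -c "
from m import *
delta([450,20,245],[180,0,45])"
```

```text
clock: 9.77
eef_pos: [467.3, 195.5, 236.6]
tool_rot: [-3.115, -0.01, 1.682]
force: [0.3, 0.9, -6.4]
width: 16.8
clock: 10.77
eef_pos: [460.0, 195.8, 225.9]
tool_rot: [-3.108, 0.034, 0.773]
force: [-0.3, 0.9, -6.8]
width: 16.9
tool shift(30mm) [-4.4  3.9 -0.6] turn(6deg) [-0.3  0.3 -0.1]
```

```bash
python3 -m crank '[[[-0.2,0.2,-0.1,0,0,0],[-0.4,0.4,-0.1,-0.1,0.1,0],[-0.5,0.5,-0.1,-0.1,0.1,0],[-0.5,0.5,-0.1,-0.1,0.1,0],[-0.5,0.5,-0.1,0,0,0],[-0.5,0.5,-0.1,0,0,0],[-0.5,0.45,-0.1,0,0,0],[-0.5,0.4,-0.1,0,0,0],[-0.4,0.3,-0.1,0,0,0],[-0.2,0.1,-0.1,0,0,0],[0,0,0,0,0,0],[0,0,0,0,0,0]]]' 1; python3 -c "
from m import *
delta([450,20,245],[180,0,45])
for n in('top','side'):
    p=ctrl.get_image(n)
    P=handle(p)
    if len(P)>20:
        w,v=np.linalg.eigh(np.cov(P.T)); d=v[:,2]; print(n,len(P),P.mean(0),'bar dir',d, 'yaw',np.degrees(np.arctan2(d[1],d[0])))
    if n=='top': save(p,'t4.png')
    else: save(p,'s4.png',(180,100,580,400),1.6)"
```

```text
clock: 11.77
eef_pos: [448.0, 12.8, 256.3]
tool_rot: [-3.138, 0.006, 0.786]
force: [-0.7, -0.5, -6.7]
width: 17.1
tool shift(30mm) [ 0.2 -0.1  0.4] turn(6deg) [-0.   0.1  0. ]
side 219 [468.   41.6 281.5] bar dir [-0.7 -0.7 -0. ] yaw -135.72163988308836
  return _methods._mean(a, axis=axis, dtype=dtype,
  ret = um.true_divide(
```

View pics/s4.png

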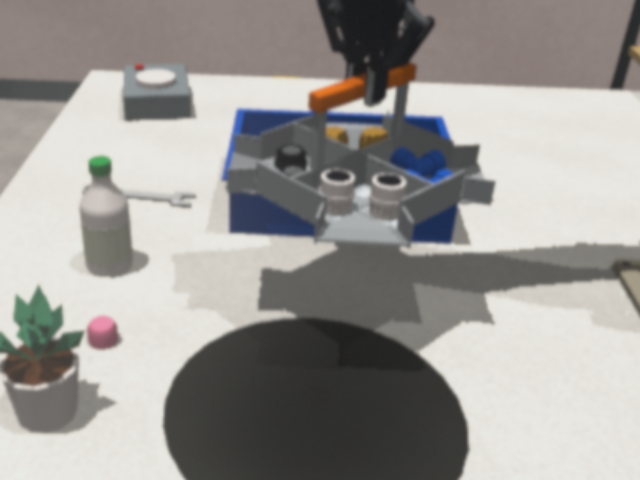

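The spout faces the tub, and the bar yaw is −135° as planned. I'll write a tilt-target helper and pre-tilt 15° above the rim.

```bash
cat >> m.py <<'E'
from scipy.spatial.transform import Rotation as R
G=R.from_euler('xyz',[180,0,45],degrees=True); OFF=np.array([1.9,1.9,0])
def tgt(th,zlip,ylip=-146,x=450):
    "remaining tool shift/turn to reach tilt th with the lip at ylip,zlip"
    a=np.radians(th); s=ctrl.read_state(); r=R.from_euler('xyz',s["tool_rot"]); g=R.from_euler('x',a)*G
    pos=np.array([x-1.9,ylip+136*np.cos(a)-82.5*np.sin(a),zlip+136*np.sin(a)+82.5*np.cos(a)])
    z=-r.as_matrix()[:,2]; T=r*G.inv(); lip=s["eef_pos"]+T.apply([96.2+1.9,96.2-1.9,0])*0
    D=T.apply([1.9,1.9,0])+T.apply([0,-136,-82.5]); 
    print("tilt %.1f dir %s lip %s force %s w %.1f"%(np.degrees(np.arccos(z[2])),z[:2],s["eef_pos"]+D,s["force"],s["width"]))
    print("shift",np.round(r.inv().apply(pos-s["eef_pos"])/30,2),"turn",np.round((r.inv()*g).as_rotvec(degrees=True)/6,2))
E
python3 -c "
from m import *
tgt(15,125)"
```

```text
tilt 0.4 dir [0. 0.] lip [ 449.8 -120.5  173.9] force [ 0.2 -0.4 -7.3] w 16.7
shift [-1.2  1.2  0.6] turn [1.7 1.8 0. ]
```

```bash
python3 -m crank '[[[-0.15,0.15,0,0.2,0.2,0],[-0.15,0.15,0,0.25,0.25,0],[-0.15,0.15,0,0.25,0.25,0],[-0.15,0.15,0,0.25,0.25,0],[-0.15,0.15,0,0.25,0.25,0],[-0.15,0.15,0,0.2,0.2,0],[-0.15,0.15,0,0.2,0.2,0],[-0.1,0.1,0,0.1,0.1,0],[0,0,0,0,0,0],[0,0,0,0,0,0]]]' 1; python3 -c "
from m import *
tgt(15,95)
p=ctrl.get_image('side'); save(p,'s5.png',(180,80,580,380),1.6)"
```

```text
clock: 12.7
eef_pos: [452.3, -23.2, 248.9]
tool_rot: [-2.951, -0.184, 0.801]
force: [-0.4, 0.1, -7.0]
width: 17.3
tilt 15.2 dir [ 0.  -0.3] lip [ 457.5 -130.9  134.2] force [-0.4  0.1 -7. ] w 17.3
shift [-0.6  0.4  1.1] turn [-0.1  0.1  0.3]
```

View pics/s5.png

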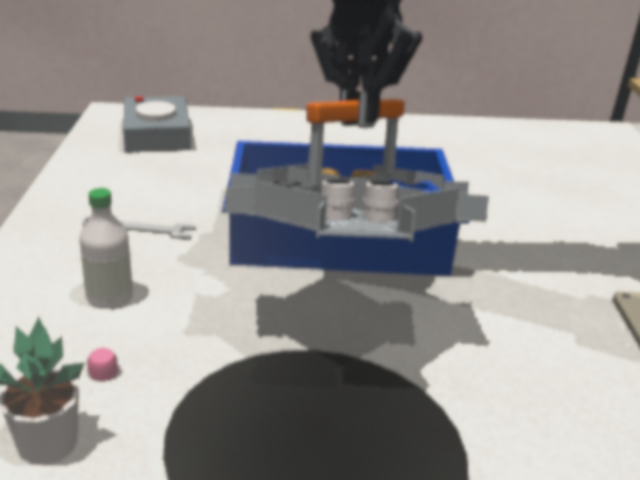

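```bash
cat >> m.py <<'E'
def bar():
    p=ctrl.get_image('side'); P=handle(p); w,v=np.linalg.eigh(np.cov(P.T)); d=v[:,2]; d*=-np.sign(d[1])
    s=ctrl.read_state(); e=-R.from_euler('xyz',s["tool_rot"]).as_matrix()[:,0]
    print("bar",np.round(d,3),"expected",np.round(e,3),"pitch diff deg",np.degrees(np.arcsin(d[2])-np.arcsin(e[2])),len(P)); return p
E
python3 -m crank '[[[-0.1,0.1,0.15,0,0,0.1],[-0.2,0.1,0.2,0,0,0.1],[-0.2,0.1,0.2,0,0,0],[-0.1,0.1,0.2,0,0,0],[0,0,0.1,0,0,0],[0,0,0,0,0,0],[0,0,0,0,0,0]]]' 1; python3 -c "
from m import *
tgt(15,92); bar()"
```

```text
clock: 13.33
eef_pos: [447.7, -35.0, 215.4]
tool_rot: [-2.947, -0.179, 0.785]
force: [0.8, -0.6, -6.1]
width: 17.0
tilt 15.1 dir [ 0.  -0.3] lip [ 450.6 -142.9  100.8] force [ 0.8 -0.6 -6.1] w 17.0
shift [-0.1  0.1  0.3] turn [-0.1  0.1  0.1]
bar [-0.7 -0.7 -0.2] expected [-0.7 -0.7 -0.2] pitch diff deg -1.3925998868008325 267
```

```bash
python3 -m crank '[[[-0.06,0.05,0.12,0,0,0],[-0.03,0.03,0.08,0,0,0],[-0.03,0.03,0.08,0,0,0],[0,0,0,0,0,0],[0,0,0,0,0,0]]]' 1; python3 -c "
from m import *
tgt(20,90); bar()"
```

```text
clock: 13.8
eef_pos: [449.7, -38.4, 207.0]
tool_rot: [-2.953, -0.182, 0.786]
force: [-0.7, 0.1, -3.1]
width: 16.8
tilt 15.0 dir [ 0.  -0.3] lip [ 453.2 -146.6   92.6] force [-0.7  0.1 -3.1] w 16.8
shift [-0.2  0.1 -0.3] turn [0.5 0.7 0.2]
bar [-0.7 -0.7 -0.2] expected [-0.7 -0.7 -0.2] pitch diff deg -1.1154960682682267 249
```

Lip resting on the rim with about 3.5 N. Now I'll tilt about the contact point in small steps.

```bash
python3 -m crank '[[[-0.034,0.034,-0.073,0.12,0.13,0.02],[-0.034,0.034,-0.073,0.12,0.13,0.02],[-0.034,0.034,-0.073,0.12,0.13,0.02],[-0.034,0.034,-0.073,0.12,0.13,0],[-0.034,0.034,-0.073,0.12,0.13,0],[0,0,0,0,0,0]]]' 1; python3 -c "
from m import *
tgt(25,89.5); bar()"
```

```text
clock: 14.35
eef_pos: [450.7, -51.1, 216.6]
tool_rot: [-2.881, -0.254, 0.762]
force: [-0.2, -0.8, -5.9]
width: 17.0
tilt 20.7 dir [ 0.  -0.4] lip [ 453.7 -147.3   92. ] force [-0.2 -0.8 -5.9] w 17.0
shift [-0.2  0.  -0.2] turn [0.5 0.5 0.1]
bar [-0.7 -0.7 -0.3] expected [-0.7 -0.7 -0.3] pitch diff deg -0.6018560988636004 250
```

```bash
python3 -m crank '[[[-0.05,0.04,-0.03,0.12,0.12,0.02],[-0.04,0.034,-0.05,0.12,0.12,0.02],[-0.04,0.034,-0.065,0.12,0.12,0.02],[-0.04,0.034,-0.065,0.12,0.12,0],[-0.04,0.034,-0.065,0.12,0.12,0],[0,0,0,0,0,0]]]' 1; python3 -c "
from m import *
tgt(28,88.5)
p=bar(); save(p,'s6.png',(230,80,530,305),2.5)"
```

```text
clock: 14.9
eef_pos: [451.5, -64.1, 222.1]
tool_rot: [-2.81, -0.32, 0.735]
force: [0.7, -1.6, -3.9]
width: 17.1
tilt 26.2 dir [-0.  -0.4] lip [ 454.1 -148.    89. ] force [ 0.7 -1.6 -3.9] w 17.1
shift [-0.1 -0.1 -0.1] turn [0.2 0.2 0. ]
bar [-0.7 -0.6 -0.3] expected [-0.7 -0.6 -0.3] pitch diff deg 0.2468857431740479 265
```

View pics/s6.png

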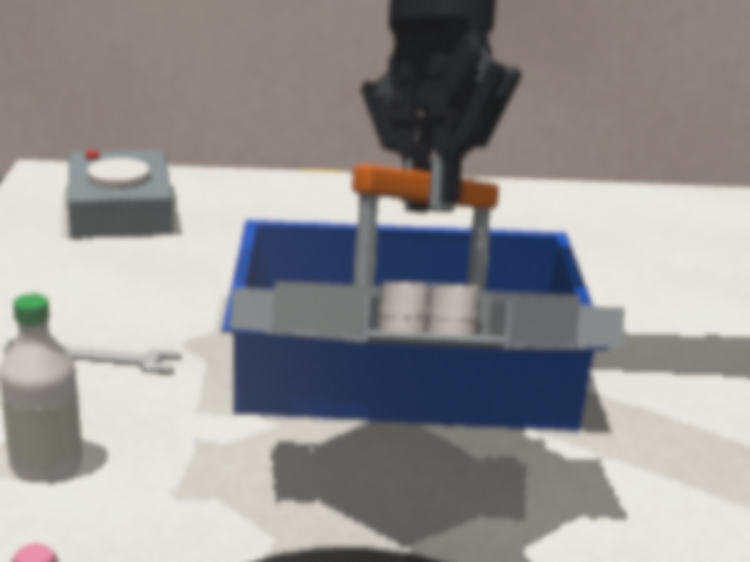

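The lip is square on the rim and the tilt is straight, with the sockets visible at (405,305) and (455,305). I'll carry on tilting and watch the brass pixels from the top.

```bash
cat >> m.py <<'E'
def brass():
    p=ctrl.get_image('top'); C=cloud(p); hsv=cv2.cvtColor(p["color"],cv2.COLOR_RGB2HSV)
    m=((hsv[...,0]>=15)&(hsv[...,0]<27)&(hsv[...,1]>150)&(hsv[...,2]>60)&(C[...,0]<640)&(C[...,0]>250)).astype(np.uint8)
    n,l,st,c=cv2.connectedComponentsWithStats(m)
    for i in range(1,n):
        if st[i,4]>6: print("brass",np.round(c[i]),st[i,4],np.median(C[l==i],0))
    return p
E
python3 -m crank '[[[-0.03,0.03,-0.07,0.12,0.12,0.02],[-0.03,0.03,-0.07,0.12,0.12,0.02],[-0.03,0.03,-0.07,0.12,0.12,0.02],[0,0,0,0,0,0],[0,0,0,0,0,0]]]' 1; python3 -c "
from m import *
tgt(32,88)
brass()"
```

```text
clock: 15.37
eef_pos: [452.2, -71.0, 226.4]
tool_rot: [-2.763, -0.356, 0.714]
force: [-0.3, -0.8, -1.6]
width: 17.2
tilt 29.4 dir [-0.  -0.5] lip [ 454.2 -147.3   88.6] force [-0.3 -0.8 -1.6] w 17.2
shift [-0.1 -0.1 -0.2] turn [ 0.3  0.3 -0. ]
brass [416. 309.] 49 [ 432.9 -195.8   36.7]
```

```bash
python3 -m crank '[[[-0.03,0.03,-0.09,0.12,0.12,0.02],[-0.03,0.03,-0.09,0.12,0.12,0.02],[0,0,0,0,0,0],[0,0,0,0,0,0],[0,0,0,0,0,0],[0,0,0,0,0,0]]]' 1; python3 -c "
from m import *
tgt(34,87.5)
p=brass(); save(p,'t7.png',(340,170,560,400),2.6)"
```

```text
clock: 15.92
eef_pos: [452.2, -75.5, 229.9]
tool_rot: [-2.729, -0.381, 0.699]
force: [-0.4, -2.0, -4.2]
width: 17.3
tilt 31.7 dir [-0.  -0.5] lip [ 453.7 -146.2   89.2] force [-0.4 -2.  -4.2] w 17.3
shift [-0.1 -0.  -0.1] turn [ 0.3  0.2 -0.1]
brass [409. 309.] 59 [ 435.2 -181.    37.2]
```

View pics/t7.png

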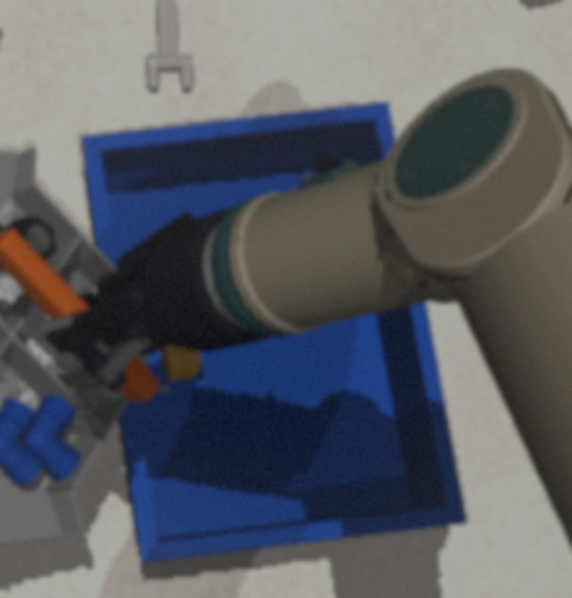

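One cap is at (180,362) in the crop, in the tub beside the bar end. The other would be hidden under the gripper, so I'll tilt on to about 37° to be sure.

```bash
python3 -m crank '[[[-0.035,0.03,-0.06,0.12,0.12,0],[-0.035,0.03,-0.06,0.12,0.12,0],[-0.03,0.03,-0.07,0.12,0.12,0],[-0.03,0.03,-0.07,0.12,0.12,0],[-0.03,0.03,-0.07,0.12,0.12,0],[0,0,0,0,0,0],[0,0,0,0,0,0],[0,0,0,0,0,0],[0,0,0,0,0,0]]]' 1; python3 -c "
from m import *
tgt(38,87)
p=brass();bar()"
```

```text
clock: 16.72
eef_pos: [452.3, -89.1, 234.5]
tool_rot: [-2.648, -0.443, 0.665]
force: [-0.5, -0.9, -3.8]
width: 16.9
tilt 37.3 dir [-0.  -0.6] lip [ 453.8 -145.8   87.6] force [-0.5 -0.9 -3.8] w 16.9
shift [-0.1 -0.1 -0. ] turn [ 0.1  0.1 -0.1]
brass [409. 310.] 36 [ 433.1 -181.5   36.7]
bar [-0.7 -0.6 -0.4] expected [-0.7 -0.6 -0.4] pitch diff deg 0.7837974848528874 285
```

```bash
python3 -m crank '[[[-0.03,0.03,0.05,0,0,0],[0,0,0.03,0,0,0],[0,0,0,0,0,0],[0,0,0,0,0,0],[0,0,0,0,0,0]]]' 1; python3 -c "
from m import *
tgt(38,87)
tgt(25,120)"
```

```text
clock: 17.23
eef_pos: [452.7, -88.2, 232.2]
tool_rot: [-2.651, -0.443, 0.668]
force: [0.3, -1.0, -2.8]
width: 17.0
tilt 37.2 dir [-0.  -0.6] lip [ 454.6 -145.1   85.4] force [ 0.3 -1.  -2.8] w 17.0
shift [-0.1 -0.1 -0.1] turn [ 0.1  0.1 -0. ]
tilt 37.2 dir [-0.  -0.6] lip [ 454.6 -145.1   85.4] force [ 0.3 -1.  -2.8] w 17.0
shift [ 0.8 -1.   0.1] turn [-1.4 -1.5 -0. ]
```

```bash
python3 -m crank '[[[0.06,-0.06,-0.12,0,0,0],[0.12,-0.12,-0.24,0,0,0],[0.12,-0.12,-0.24,0,0,0],[0.12,-0.12,-0.24,0,0,0],[0.06,-0.06,-0.1,0,0,0],[0,0,0,0,0,0]]]' 1; python3 -m crank '[[[0.1,-0.1,0,-0.2,-0.2,0],[0.2,-0.2,0,-0.35,-0.35,0],[0.2,-0.2,0,-0.4,-0.4,0],[0.2,-0.2,0,-0.4,-0.4,0],[0.2,-0.2,0,-0.4,-0.4,0],[0.2,-0.2,0,-0.4,-0.4,0],[0.2,-0.2,0,-0.4,-0.4,0],[0.25,-0.25,0,-0.4,-0.4,0],[0.3,-0.3,0,-0.4,-0.4,0],[0.3,-0.3,0,-0.3,-0.3,0],[0.2,-0.2,0,-0.2,-0.2,0],[0,0,0,0,0,0]]]' 1; python3 -c "
from m import *
tgt(0,180,-100)
p=brass();save(p,'t8.png',(200,170,560,400),2.2);bar()"
```

```text
clock: 17.73
eef_pos: [451.2, -86.4, 270.8]
tool_rot: [-2.644, -0.444, 0.668]
force: [0.8, -0.0, -6.1]
width: 17.1
clock: 18.73
eef_pos: [443.1, 19.4, 307.9]
tool_rot: [-3.094, -0.037, 0.783]
force: [0.0, 0.9, -5.0]
width: 17.0
tilt 3.4 dir [ 0.  -0.1] lip [ 444.1 -109.6  217.6] force [ 0.   0.9 -5. ] w 17.0
shift [ 0.5 -0.2  1.5] turn [-0.5 -0.3 -0. ]
brass [418. 291.] 157 [ 468.2 -205.7   30.5]
brass [409. 307.] 110 [ 438.9 -182.1   36.3]
bar [-0.7 -0.7  0. ] expected [-0.7 -0.7 -0. ] pitch diff deg 2.866317891054255 340
```

View pics/t8.png

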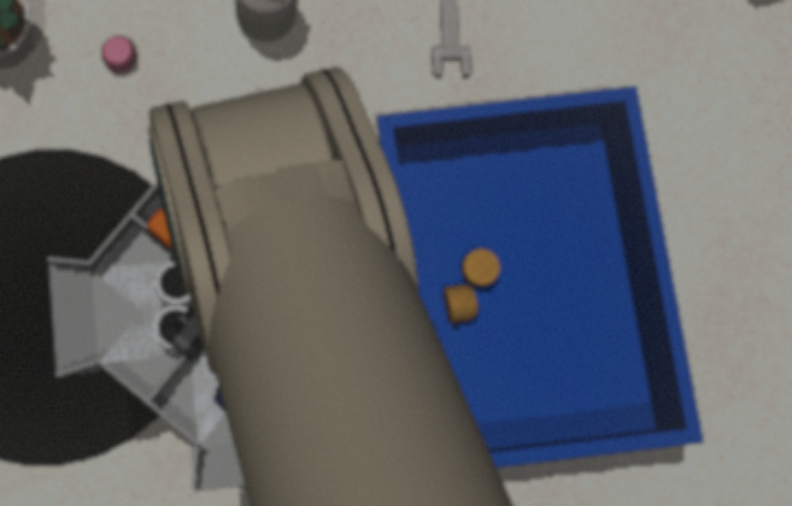

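Both caps lie in the tub, at (482,268) and (461,303) in the crop. Returning to the mat.

```bash
python3 -m crank '[[[0.2,-0.2,0.1,-0.1,-0.1,0],[0.4,-0.3,0.2,-0.1,-0.1,0],[0.5,-0.35,0.3,-0.1,-0.1,0],[0.5,-0.35,0.3,-0.1,0,0],[0.5,-0.35,0.3,-0.1,0,0],[0.5,-0.35,0.3,0,0,0],[0.5,-0.35,0.3,0,0,0],[0.5,-0.35,0.3,0,0,0],[0.5,-0.35,0.3,0,0,0],[0.4,-0.2,0.2,0,0,0],[0.2,-0.1,0.1,0,0,0],[0,0,0,0,0,0]]]' 1; python3 -c "
from m import *
tgt(0,140,64,483); p=bar(); save(p,'s9.png',(180,130,580,430),1.6)"
```

```text
clock: 19.83
eef_pos: [477.6, 167.6, 218.8]
tool_rot: [-3.138, 0.013, 0.734]
force: [-0.8, 0.5, -4.9]
width: 17.2
tilt 0.7 dir [0. 0.] lip [471.7  33.  137.1] force [-0.8  0.5 -4.9] w 17.2
shift [ 0.8 -0.7 -0.1] turn [-0.   0.1 -0.5]
bar [-0.7 -0.7  0. ] expected [-0.7 -0.7  0. ] pitch diff deg 0.7714814178354744 311
```

```bash
python3 -m crank '[[[0.3,-0.25,0.2,0,0,0],[0.4,-0.3,0.4,0,0,0],[0.2,-0.2,0.5,0,0.1,0],[0,0,0.5,0,0,0],[0,0,0.5,0,0,0],[0,0,0.4,0,0,0],[0,0,0.4,0,0,0],[0,0,0.3,0,0,0],[0,0,0.1,0,0,0],[0,0,0,0,0,0],[0,0,0,0,0,0]]]' 1; python3 -c "
from m import *
tgt(0,12.5,64,483); p=bar(); save(p,'s10.png',(180,180,580,480),1.6)"
```

```text
clock: 20.8
eef_pos: [486.8, 195.1, 117.1]
tool_rot: [3.14, -0.001, 0.714]
force: [-0.2, 0.1, -5.3]
width: 17.3
tilt 0.1 dir [-0.  0.] lip [479.3  61.1  34.7] force [-0.2  0.1 -5.3] w 17.3
shift [-0.  -0.2  0.7] turn [ 0.  -0.  -0.7]
bar [-0.8 -0.7  0. ] expected [-0.8 -0.7 -0. ] pitch diff deg 1.067160713497921 260
```

View pics/s10.png

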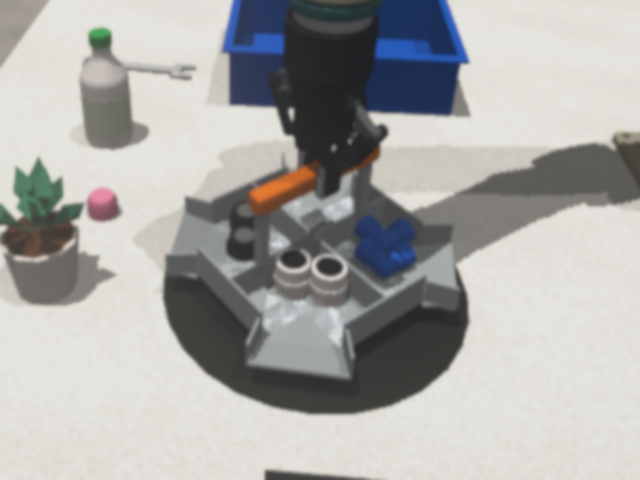

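All six other fittings are in their compartments and the organiser is level over the mat. Lowering gently.

```bash
python3 -m crank '[[[-0.03,-0.1,0.15,0,0,0],[-0.03,-0.1,0.15,0,0,0],[0,0,0.12,0,0,0],[0,0,0.08,0,0,0],[0,0,0.06,0,0,0],[0,0,0,0,0,0],[0,0,0,0,0,0]]]' 1; python3 -c "
from m import *
tgt(0,12.5,64,483)"
```

```text
clock: 21.43
eef_pos: [482.6, 199.8, 100.9]
tool_rot: [3.138, -0.006, 0.714]
force: [0.4, 0.4, -5.8]
width: 17.0
tilt 0.4 dir [-0. -0.] lip [475.4  66.   18.2] force [ 0.4  0.4 -5.8] w 17.0
shift [-0.  -0.   0.2] turn [ 0.  -0.1 -0.7]
```

```bash
python3 -m crank '[[[0,0,0.08,0,0,0],[0,0,0.06,0,0,0],[0,0,0.05,0,0,0],[0,0,0.04,0,0,0],[0,0,0,0,0,0],[0,0,0,0,0,0]]]' 1; python3 -c "
from m import *
tgt(0,12.5,64,483)"
```

```text
clock: 21.93
eef_pos: [483.8, 200.3, 95.7]
tool_rot: [3.137, -0.009, 0.713]
force: [-0.4, 0.0, -3.0]
width: 17.1
tilt 0.6 dir [-0. -0.] lip [476.8  66.6  12.8] force [-0.4  0.  -3. ] w 17.1
shift [-0.1 -0.1  0. ] turn [ 0.1 -0.1 -0.7]
```

```bash
python3 -m crank '[[[0,0,0.04,0,0,0],[0,0,0.03,0,0,0],[0,0,0,0,0,0],[0,0,0,0,0,0]]]' 1; python3 -m crank '[[[0,0,0,0,0,0],[0,0,0,0,0,0],[0,0,0,0,0,0],[0,0,0,0,0,0],[0,0,0,0,0,0],[0,0,0,0,0,0],[0,0,0,0,0,0],[0,0,0,0,0,0],[0,0,0,0,0,0]]]' -1; python3 -m crank '[[[0,0,-0.3,0,0,0],[0,0,-0.5,0,0,0],[0,0,-0.7,0,0,0],[0,0,-0.8,0,0,0],[0,0,-0.8,0,0,0],[0,0,-0.8,0,0,0],[0,0,-0.8,0,0,0],[0,0,-0.8,0,0,0],[0,0,-0.5,0,0,0],[0,0,0,0,0,0],[0,0,0,0,0,0],[0,0,0,0,0,0]]]' -1; python3 -c "
from m import *
p=bar(); P=handle(p);print(P.mean(0)); save(p,'s11.png',(180,180,580,480),1.6); q=brass(); print(tub(q))"
```

```text
clock: 22.27
eef_pos: [484.1, 200.7, 95.5]
tool_rot: [3.136, -0.01, 0.714]
force: [0.0, -0.3, -0.2]
width: 17.0
clock: 23.02
eef_pos: [486.6, 201.3, 95.7]
tool_rot: [3.135, -0.014, 0.713]
force: [0.7, 0.4, 1.1]
width: 85.3
clock: 24.02
eef_pos: [481.6, 200.4, 289.7]
tool_rot: [3.135, -0.015, 0.715]
force: [0.0, -0.6, -0.8]
width: 85.3
bar [-0.8 -0.6 -0. ] expected [-0.8 -0.7 -0. ] pitch diff deg 0.653748206158231 351
[493.5 212.3 121.9]
brass [418. 291.] 136 [ 468.2 -206.5   30.5]
brass [409. 307.] 41 [ 439.4 -181.5   37.4]
(((450.36279296875, -241.33184814453125), (314.49627685546875, 235.77720642089844), 0.11050418764352798), np.int64(3271))
```

View pics/s11.png

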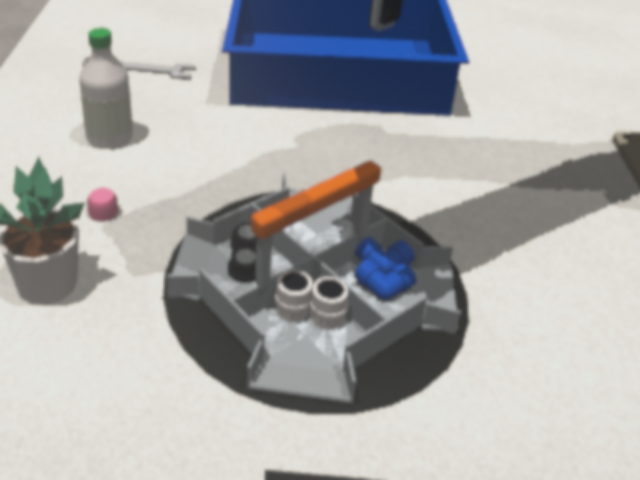

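```bash
python3 -c "
from cell import ctrl
print(ctrl.finish_job())"
```

```text
the job is handed in; nothing more can be done
None
```

The job is handed in at about 24 s of robot time. Both brass caps are in the tub, and the organiser is back on its mat, flat and released. `finish_job` gives no verdict, so these are my own last checks:

- **Pour:** I rested the caps' spout on the tub's +y rim and tilted the organiser slowly to about 37°. I estimated the contact at a few newtons from the change in wrist force, since it can't be read directly. Once the arm was out of the way, the top camera showed both caps inside the tub, about 35 and 60 mm from its centre in y.
- **Tub and bystanders:** The tub's measured centre moved by less than 1 mm. The seedling, nutrient bottle and spanner look undisturbed, but I didn't re-measure them.
- **Organiser:** All nuts, sockets and elbows are in their own compartments. The handle bar is level to within about 1°, and the fingers are open about 195 mm above where they let go.
- **Placing:** By the arm's position the organiser's middle is about 5 mm from the mat's. The side camera's handle reading is about 13–17 mm off, but it only sees the bar's near faces, so it reads to one side. Both are within the 30 mm allowed. I didn't re-check this from the top camera after letting go.

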